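# Load the curing rack and close it with the leaning keeper plate

## Task

Load the three mounting cups into the curing rack by sliding them in from its open front, upright: the blue cup first so that it ends deepest, then the grey, then the red, the row pushed fully home against the back stop. Then take the yellow keeper plate from its stand and lean it, centred and standing on its long edge on the bench, flat against the sloped front of the rack so that it closes the mouth. Leave the jugs, jar, weight, dish and beaker where they are.

Things in the scene. Friction and masses are not known exactly. Their poses are not given: they have to be found in the camera images.
- blue_cup_center (a point): The blue mounting cup with a cured amber specimen mount in it: closed upright cylinder, diameter 50, height 36 mm, about 110 g; the point is its centre, 18 mm above its underside. z is up when it stands.
- grey_cup_center (a point): The grey mounting cup with a cured amber specimen mount in it: closed upright cylinder, diameter 50, height 36 mm, about 110 g; the point is its centre, 18 mm above its underside. z is up when it stands.
- red_cup_center (a point): The red mounting cup with a cured amber specimen mount in it: closed upright cylinder, diameter 50, height 36 mm, about 110 g; the point is its centre, 18 mm above its underside. z is up when it stands.
- rack: Fixed aluminium curing rack: a straight dead-end lane 55 mm wide, open at its front. Origin on the bench, on the lane's midline; x points along the lane INTO the rack, y across, z up. Side walls 34 mm high from x = +20 to +152 mm; ahead of them wings flare to 80 mm apart at x = -6 mm. Home, the cups' centres lie at x = +127, +77, +27 mm; the last one's back is at +2 mm, clear of the bars.
- rack_end (a point): Point on the back stop's inner face, on the lane's midline, 152 mm along the rack's x, 18 mm above the bench. Two steel bars over the lane (underside 41 mm above the bench, from x = +29 mm to the back; a cross strap at +32 mm reaches 51 mm) bar the way from above: cups can only be slid in on the bench from the front, each pushing the earlier ones deeper.
- slope: Sloped front of the rack: two fixed dark steel cheeks, inner faces 84, outer 104 mm apart, 61 mm high. Their front plane leans 20 degrees from vertical, its top towards the rack's inside. Origin where it meets the bench, midway, 35 mm ahead of the rack's origin. x: plane's normal, into the rack and 20 degrees down; y across; z up along the slope. No ledge: the plate's foot stands on the bench.
- plate_center (a point): The yellow keeper plate, 10 mm thick (x) by 120 mm wide (y) by 85 mm high (z), about 200 g; the point is its centre, 42.5 mm above its lower edge. It starts upright in the slot of the stand. Leaning flat on the slope, its centre lies at x = -5, y = 0, z = +42.5 mm in the slope's frame.
- stand: Fixed black slotted stand for the plate, 50 (x) by 130 (y) mm, 26 mm high; the slot runs along its y, is 13 mm wide and 18 mm deep, its floor 8 mm above the bench. Origin on the bench below its centre. The plate is lifted straight up out of it.
- resin_jug: Bystander: tall white jug with a blue label, 55 x 80 x 140 mm plus a capped neck (170 mm in all), origin at the centre of its underside.
- hardener_jug: Bystander: white jug with a blue label, 55 x 80 x 110 mm plus a capped neck (140 mm in all), origin at the centre of its underside.
- jar: Bystander: small amber jar, diameter 36, height 45 mm, origin at the centre of its underside.
- weight: Bystander: brass weight, diameter 36, height 36 mm, origin at the centre of its underside.
- dish: Bystander: small white dish, diameter 40, height 16 mm, origin at the centre of its underside.
- beaker: Bystander: clear beaker, diameter 68, height 95 mm, origin at the centre of its underside.
There are look-alikes about, which are no part of the job. Leave any purple look-alike of the part that bears blue_cup_center alone.

How it is judged:
On the way, in this order (a step that is already met when the one before it is completed fails the run):
1. the blue cup, alone, has entered the lane (x of blue_cup_center in the frame of rack between -0.008 and 0.14 m and y of blue_cup_center in the frame of rack between -0.009 and 0.009 m and height (world z) of blue_cup_center below 0.024 m and angle between blue_cup_center's own z axis and vertical below 0.15 rad and x of each of grey_cup_center, red_cup_center in the frame of rack below -0.02 m), for 0.1 s.
2. the grey cup has entered the lane, behind the blue one (x of grey_cup_center in the frame of rack between -0.008 and 0.09 m and y of grey_cup_center in the frame of rack between -0.009 and 0.009 m and height (world z) of each of grey_cup_center, blue_cup_center below 0.024 m and angle between each of grey_cup_center, blue_cup_center's own z axis and vertical below 0.15 rad and x of blue_cup_center in the frame of rack between 0.035 and 0.14 m and y of blue_cup_center in the frame of rack between -0.009 and 0.009 m and x of red_cup_center in the frame of rack below -0.02 m), for 0.1 s.
3. the red cup is in as the last, and the row is home against the back stop (x of blue_cup_center in the frame of rack between 0.117 and 0.135 m and y of blue_cup_center in the frame of rack between -0.009 and 0.009 m and height (world z) of each of blue_cup_center, grey_cup_center, red_cup_center below 0.024 m and angle between each of blue_cup_center, grey_cup_center, red_cup_center's own z axis and vertical below 0.15 rad and x of grey_cup_center in the frame of rack between 0.067 and 0.085 m and y of grey_cup_center in the frame of rack between -0.009 and 0.009 m and x of red_cup_center in the frame of rack between 0.014 and 0.035 m and y of red_cup_center in the frame of rack between -0.009 and 0.009 m), for 0.2 s.
At the end, for the whole second after the job is handed in: Blue, grey, red cups upright in the rack in that order from the back, each within about 8 mm of home; the yellow plate stands on the bench on its long edge, leaning flat on both cheeks (within 8 degrees of the slope, centred within 12 mm); plate and cups at rest (all of step 3 and x of plate_center in the frame of slope between -0.012 and 0.002 m and y of plate_center in the frame of slope between -0.012 and 0.012 m and z of plate_center in the frame of slope between 0.034 and 0.05 m and angle between the x axis of plate_center and the x axis of slope, either way round below 0.14 rad and angle between the z axis of plate_center and the z axis of slope, either way round below 0.14 rad and linear speed of each of plate, blue_cup, grey_cup, red_cup below 0.02 m/s); the robot touches nothing.
It fails at once if a jug, the jar, the weight, the dish or the beaker is shifted by more than 25 mm (distance of any of resin_jug, hardener_jug, jar, weight, dish, beaker from where it was at the start of the episode above 0.025 m).
It fails at once if a cup is tipped over (angle between any of blue_cup_center, grey_cup_center, red_cup_center's own z axis and vertical above 0.7 rad).
It also fails if it takes over 72 s, if anything falls off the work surface, if the arm or the gripper's body presses on something with over 40 N, if the wrist force passes 120 N, or if a joint passes its speed limit or range.

## Robot

A 6-joint arm with a two-finger parallel gripper is mounted at the origin on the work surface. World frame = base frame: x ahead of the robot, y to its left, z up, the work surface at z = 0. Lengths are in m, angles in rad, forces in N, time in s.
With the tool pointing down it reaches from about 0.3 to 0.875 m from the base axis. Payload 6.4 kg.
Tool frame: the origin (TCP) lies midway between the tips of the shut fingers; the grasp point (between the pads) lies 19 mm behind it (ctrl.hold_point_z is the distance from the TCP to the grasp point, in m); z points along the fingers, y is the line along which they close (so a half turn about z gives the same grasp; the last joint's range is limited). The gripper opens to 85 mm and grips with 20 to 120 N. Pads are 22 mm wide; open, the fingers measure 114 mm over their backs; the gripper's body (76 mm by 85 mm) begins 54 mm behind the grasp point. The pads swing forward as they close: fully open they stand 13 mm farther back than shut.
Start: joints at [-1.412, 0.181, 1.607, -0, 1.354, -0.206], TCP at [0.205, -0.537, 0.231] pointing down, gripper open.
Joint ranges: [-2.99, 2.99], [-0.89, 2.07], [0.3, 2.58], [-1.14, 4.28], [0, 2.63], [-3.12, 3.12]. Speed limits (rad/s): [2.57, 2.57, 3.01, 3.14, 3.14, 3.14].

## Interface

Orientations are given as a unit quaternion [w, x, y, z].
In Python, from bench import ctrl gives the robot as it stands.
- The arm moves only by the tool carry_out, never from a script. Its argument "plan" is text: rows parted by semicolons, each of 6 numbers parted by spaces: the shift along the tool's x, y, z as a fraction of full scale, then the turn, a rotation vector about the tool's x, y, z as a fraction of full scale. A call has exactly 8 rows; each row shifts and turns the commanded pose from where the row before left it, along the tool's axes as they then stand; what a row does not reach is not made up. Full scale, the value 1, is 40 mm for a shift and 0.1 rad for a turn. A row lasts 1/12 s, in which the tool goes at most 41.7 mm and 7.16 degrees, less where a joint would pass 70% of its speed; a pose out of reach is approached as far as the arm can. A call with a number of a shift or a turn outside -1 to 1 is refused whole. A call with a gripper value outside its range is refused whole. "claw" is the gripper's target within -1 to 1 (shut at 1, half-way at 0, fully open at -1), set as the call begins (left out, the last holds). The fingers move at their own pace and stop on an object; the grip force is fixed at half the most. Time passes only in rows, so rows that do not move let the fingers close, or fill a call up. It gives the time, the measured TCP pose, the force, the opening and the grip force at its end, in the units of the state.
- ctrl.get_obs(): the state, without advancing time (a new reading comes with each control period).
- ctrl.camera(name): name is "scene" or "side" or "wrist"; returns a dict with "pixels" (420x560x3 uint8, red, green, blue), "mtx" (3x3 intrinsics, pixels), "R" (3x3) and "t" (3): a world point X has camera coordinates R X + t. Camera axes: x right, y down, z forward; pixel columns grow to the right and rows downward; lengths in m; the calibration is good to about 2 mm. A picture is of the moment at which its call begins. There is no depth.
- ctrl.hand_in(): hands the job in; it is judged then, once.
The state is a dict: "time_s": time; "q": joint angles; "dq": joint speeds; "joint_efforts": joint torques, N m; "eef_pos": TCP position; "eef_rot": TCP orientation; "wrist_force": force on the tool from outside, world axes, zero at the start; "torque": the same for the moment, N m; "opening": opening from 0.0 (shut) to 1.0 (fully open); "grasp_force": force on a finger pad.
Only numpy, scipy, OpenCV 4.12 (cv2) and the standard library are available. Lean on these libraries where they do the work, as an engineer would, in place of code of your own. Each camera call takes 0.05 s, during which the arm holds its last target. There are 200 camera calls.

## Working session

There is one attempt and no reset: what is moved stays moved. The work goes in short steps, Python scripts to look and compute and a tool call to move; the robot and the scene stay as the last step left them, time stands still between calls to the robot, and variables do not carry over. Pictures are saved under pics/ and viewed, at most 10 in all, crops included, and the job is handed in when it is done.

Besides the shell and the picture viewer there is one more tool, called as name(argument=value, ...) on one line, values as JSON. carry_out: Moves the arm, as the interface text tells. Shift numbers are shares of 40 mm and turn numbers shares of 0.1 rad, none past 1 either way. Its arguments: {"type":"object","properties":{"plan":{"type":"string"},"claw":{"type":"number"}},"required":["plan"]}

```bash
mkdir -p pics; ls; python3 - <<'E'
from bench import ctrl
import cv2
o=ctrl.get_obs();print(o['time_s'],o['eef_pos'],o['eef_rot'],o['opening'],ctrl.hold_point_z)
for n in("scene","side"):
    c=ctrl.camera(n);cv2.imwrite(f"pics/{n}0.png",c["pixels"][:,:,::-1]);print(n,c["mtx"].tolist(),c["R"].tolist(),c["t"].tolist())
E
```

```text
pics
0.0 [ 0.2050607  -0.53659016  0.23037964] [-8.82282489e-04  9.83410305e-01  1.81392925e-01  1.55216006e-05] 0.9996897399057522 0.0187
scene [[518.969509116373, 0.0, 278.7786896983121], [0.0, 518.969509116373, 212.63108359612255], [0.0, 0.0, 1.0]] [[0.593575728589213, 0.804626667691559, -0.015613457956594736], [0.6104740170326953, -0.46282084902032655, -0.6427428227837854], [-0.5243942495467979, 0.37198492893083923, -0.7659228967008165]] [-0.27279050854299913, -0.32349073904014053, 1.7524767866453026]
side [[380.3918798202226, 0.0, 275.38176656961025], [0.0, 380.3918798202226, 206.60901633508442], [0.0, 0.0, 1.0]] [[0.9914217009007342, -0.12906794401910307, 0.020602834993679764], [-0.04656079615929782, -0.4960557414780713, -0.86704140247606], [0.1221274057863649, 0.8586443775937289, -0.4978099331899375]] [-0.5630691803605353, 0.06619045421431238, 1.0856800711989]
```

View pics/scene0.png

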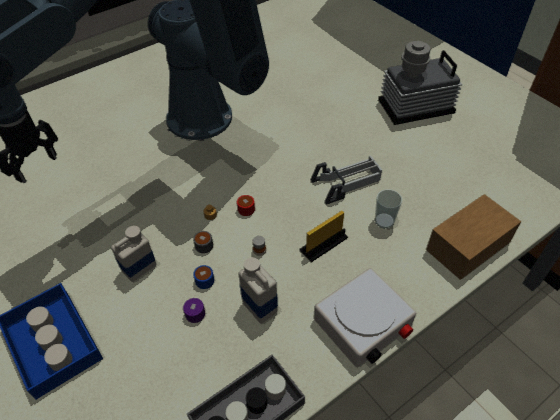

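View pics/side0.png

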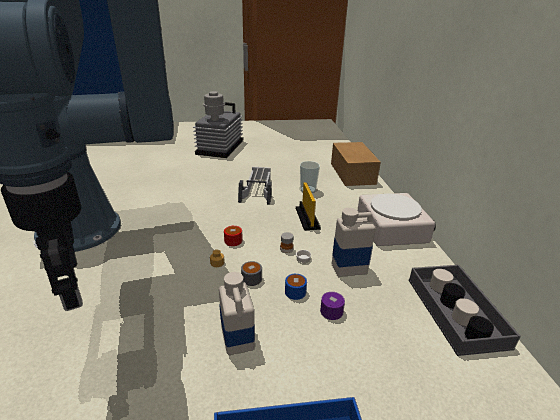

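Scene view: blue cup (204,276), grey (204,241), red (246,205); the purple look-alike is at (194,310). The brass weight is at (210,212), the jar at (259,244), the jugs at (133,250) and (258,290), the rack at (350,178) with its mouth to the left, and the plate in its stand at (323,236). Side view: blue cup (296,286), purple (333,305). Next I'll confirm in one enlarged crop and measure.

```bash
cat > h.py <<'E'
import numpy as np, cv2
from bench import ctrl
from scipy.spatial.transform import Rotation as Ro
def ray(c,u,v,z):
    d=np.linalg.inv(c["mtx"])@[u,v,1]; R=np.array(c["R"]);o=-R.T@c["t"]; d=R.T@d
    return o+d*(z-o[2])/d[2]
def proj(c,P):
    p=np.array(c["R"])@np.array(P,float).T+np.array(c["t"])[:,None]
    p=np.array(c["mtx"])@p; return (p[:2]/p[2]).T
def rot(o): q=o["eef_rot"]; return Ro.from_quat([q[1],q[2],q[3],q[0]])
E
python3 - <<'E'
from h import *
S=ctrl.camera("scene");D=ctrl.camera("side")
for n,u,v in(("blue",204,270),("grey",203.5,236),("red",246,200),("purple",194,305)):print(n,ray(S,u,v,.036).round(4))
for n,u,v in(("blue",297,281),("grey",252,267),("red",233.5,230.5),("purple",333,299)):print(n,"side",ray(D,u,v,.036).round(4))
a=cv2.resize(S["pixels"][150:330,180:420,::-1],None,fx=3.3,fy=3.3,interpolation=cv2.INTER_CUBIC)
cv2.imwrite("pics/a.png",a)
b=cv2.resize(D["pixels"][155:325,200:370,::-1],None,fx=3.5,fy=3.5,interpolation=cv2.INTER_CUBIC)
cv2.imwrite("pics/b.png",b)
E
```

```text
blue [ 0.5674 -0.3136  0.036 ]
grey [ 0.4736 -0.2585  0.036 ]
red [ 0.4363 -0.0967  0.036 ]
purple [ 0.6393 -0.385   0.036 ]
blue side [ 0.5745 -0.3228  0.036 ]
grey side [ 0.4772 -0.2625  0.036 ]
red side [ 0.4391 -0.1016  0.036 ]
purple side [ 0.6409 -0.3878  0.036 ]
```

View pics/a.png

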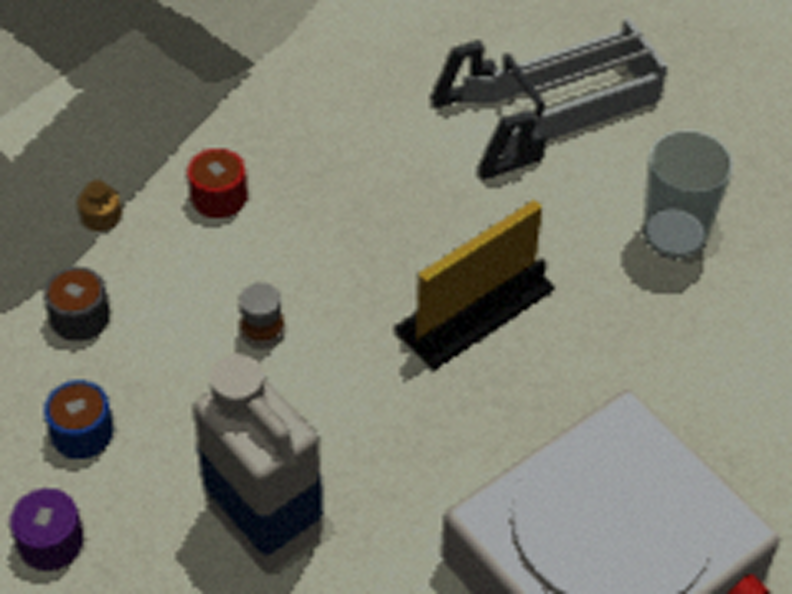

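View pics/b.png

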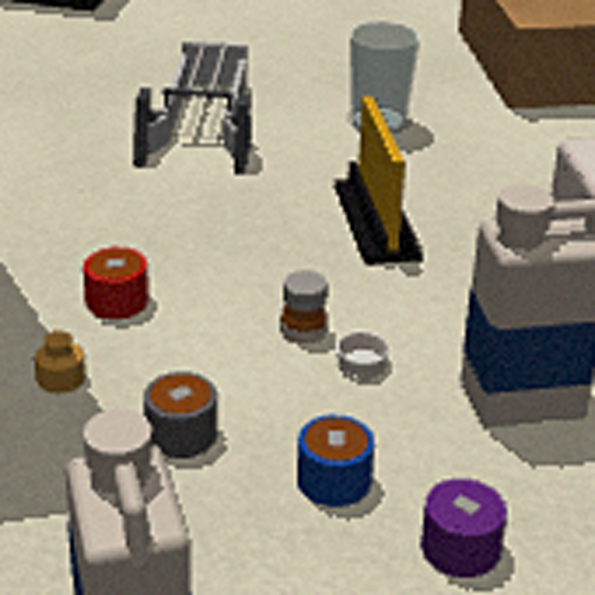

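The crop confirms that the blue cup at (204,273), with an amber mount, is the target. Purple at (194,310) has no amber and is the decoy. The rack mouth faces the side camera. Now I'll fit the poses of cups, rack and plate from both views.

```bash
cat > fit.py <<'E'
from h import *
from scipy.optimize import least_squares
S=ctrl.camera("scene");D=ctrl.camera("side")
s=lambda u,v:((u+.5)/3.3+179.5,(v+.5)/3.3+149.5)
d=lambda u,v:((u+.5)/3.5+199.5,(v+.5)/3.5+154.5)
def fit(obs,x0,name):
    # obs: (cam, local point, pixel)
    def W(x,p):
        c,n=np.cos(x[2]),np.sin(x[2]);return [x[0]+c*p[0]-n*p[1],x[1]+n*p[0]+c*p[1],p[2]]
    f=lambda x:np.concatenate([proj(c,[W(x,p)])[0]-q for c,p,q in obs])
    r=least_squares(f,x0,loss="soft_l1");print(name,r.x.round(4),"deg",np.degrees(r.x[2]).round(2),r.fun.reshape(-1,2).round(1).tolist())
h=61;t=np.tan(np.radians(20))*.061
o=[(S,(-.035,.052,0),s(434,105)),(S,(-.035,-.052,0),s(484,178)),(D,(-.035,.052,0),d(134,164)),(D,(-.035,.042,0),d(146,163)),
(D,(-.035,-.042,0),d(235,169)),(D,(-.035,-.052,0),d(250,171)),(D,(-.035+t,.052,.061),d(138,90)),(D,(-.035+t,-.052,.061),d(251,90)),
(S,(-.035+t,.052,.061),s(463,44)),(S,(-.035+t,-.052,.061),s(512,118))]
fit(o,[.5,.1,1.57],"rack")
# plate, local x thickness, y width; top edge z .093
o=[(S,(.005,-.06,.093),s(420,279)),(S,(.005,.06,.093),s(542,211)),(S,(-.005,-.06,.093),s(418,268)),(S,(-.005,.06,.093),s(532,203)),
(D,(.005,-.06,.093),d(403,159)),(D,(-.005,-.06,.093),d(387,158)),(D,(-.005,.06,.093),d(364,97)),(D,(.005,.06,.093),d(374,97)),
(S,(.025,-.065,0),s(434,370)),(S,(.025,.065,0),s(555,290)),(D,(-.025,-.065,0),d(368,264)),(D,(.025,-.065,0),d(423,262))]
fit(o,[.6,0,1.57],"plate")
for n,p,q in(("blue",(78,406),(336,439)),("grey",(77,290),(181,400)),("red",(217,169),(116,269))):
    fit([(S,(0,0,.036),s(*p)),(D,(0,0,.036),d(*q))],[.5,-.2,0],n)
E
python3 fit.py
```

```text
rack [0.5198 0.1446 1.334 ] deg 76.44 [[0.9, -1.8], [1.1, 0.1], [0.3, 0.2], [-0.1, 0.7], [-0.1, 0.8], [-1.3, 0.4], [-0.0, 1.6], [-0.6, 3.7], [-0.3, 0.0], [1.0, 1.6]]
plate [ 6.656e-01 -1.600e-03  1.000e-04] deg 0.01 [[1.3, 0.1], [0.5, -1.3], [-0.5, 1.0], [1.0, -1.2], [0.4, 1.2], [1.4, 1.6], [-0.2, 0.1], [0.1, 0.0], [-0.6, -0.1], [-0.0, 0.3], [-1.7, 0.4], [-0.6, 0.0]]
blue [ 0.5725 -0.3191  0.    ] deg 0.0 [[-0.1, -0.2], [0.2, -0.1]]
grey [ 0.476  -0.2641  0.    ] deg 0.0 [[-0.8, 0.1], [0.2, -1.5]]
red [ 0.4375 -0.1012  0.    ] deg 0.0 [[-0.5, 0.1], [0.1, -1.1]]
```

```bash
cat >> h.py <<'E'
def to(x,y,z,yaw=None,start=None,o=None):
    """tool-vertical: shift in tool axes (units of 40mm) after turning tool x to yaw (deg)"""
    o=o or ctrl.get_obs();R=rot(o);p=np.array(o["eef_pos"]) if start is None else np.array(start)
    if yaw is not None:
        T=Ro.from_euler("ZX",[yaw,180],degrees=True)
        print(" turn(.1rad)",((R.inv()*T).as_rotvec()/.1).round(2));R=T
    print(" shift(40mm)",(R.inv().apply(np.array([x,y,z])-p)/.04).round(3))
E
python3 - <<'E'
from h import *
S=ctrl.camera("scene");D=ctrl.camera("side")
print("hard",ray(D,237,345,0),ray(S,136,272,0),"resin",ray(D,352,268,0),ray(S,260,313,0))
to(.5725,-.3191,.15,-13.6)
E
```

```text
hard [ 0.43258144 -0.45538796  0.        ] [ 0.44234051 -0.44995665  0.        ] resin [ 0.73105995 -0.24813471  0.        ] [ 0.73497913 -0.26029228  0.        ]
 turn(.1rad) [-0.    0.    6.02]
 shift(40mm) [ 7.644 -7.457  2.03 ]
```

carry_out(plan="0 0 0 0 0 1;0 0 0 0 0 1;0 0 0 0 0 1;0 0 0 0 0 1;0 0 0 0 0 1;0 0 0 0 0 1;.7 -.68 0 0 0 0;.7 -.68 0 0 0 0", claw=-1)

```text
time_s: 1.07
eef_pos: [0.2716, -0.4979, 0.2313]
eef_rot: [0.0, 0.993, -0.12, 0.0]
wrist_force: [0.6, -0.4, -0.3]
opening: 1.001
grasp_force: 0.0
```

carry_out(plan=".7 -.68 0 0 0 0;.7 -.68 0 0 0 0;.7 -.68 0 0 0 0;.7 -.68 0 0 0 0;.7 -.68 0 0 0 0;.7 -.68 0 0 0 0;.7 -.68 0 0 0 0;.7 -.68 0 0 0 0")

```text
time_s: 1.73
eef_pos: [0.5424, -0.3366, 0.2314]
eef_rot: [0.0, 0.993, -0.117, 0.0]
wrist_force: [-0.3, -0.9, -0.8]
opening: 1.0
grasp_force: 0.0
```

carry_out(plan=".6 -.65 0 0 0 0;0 0 .4 0 0 0;0 0 .4 0 0 0;0 0 .4 0 0 0;0 0 .4 0 0 0;0 0 .4 0 0 0;0 0 0 0 0 0;0 0 0 0 0 0")

```text
time_s: 2.4
eef_pos: [0.5697, -0.3178, 0.1504]
eef_rot: [-0.001, 0.993, -0.117, -0.001]
wrist_force: [0.7, -0.1, 1.0]
opening: 1.0
grasp_force: 0.0
```

```bash
cat >> h.py <<'E'
def topc(c,lo=(4,120,40),hi=(20,255,255),seg=None,z=.036):
    """centre of amber disc blobs (HSV) -> world at height z"""
    m=cv2.inRange(cv2.cvtColor(c["pixels"],cv2.COLOR_RGB2HSV),lo,hi)
    m=cv2.morphologyEx(m,cv2.MORPH_CLOSE,np.ones((25,25)))
    n,_,st,ce=cv2.connectedComponentsWithStats(m)
    for i in range(1,n):
        if st[i,4]>300: print(" amber",st[i].tolist(),ce[i].round(1),ray(c,*ce[i],z).round(4))
E
python3 - <<'E'
from h import *
o=ctrl.get_obs();print(o['time_s'],o['eef_pos'],rot(o).as_euler("ZYX",degrees=True).round(2),o['opening'])
c=ctrl.camera("wrist");cv2.imwrite("pics/w1.png",c["pixels"][:,:,::-1]);topc(c);to(.5725,-.3191,.010,-13.6)
E
```

```text
2.4 [ 0.56965675 -0.31775639  0.15035764] [-1.3470e+01  1.3000e-01 -1.7994e+02] 0.999515790682577
 amber [254, 175, 55, 54, 2348] [281.  201.4] [ 0.5696 -0.322   0.036 ]
 amber [61, 215, 38, 38, 511] [ 85.4 229.9] [ 0.5822 -0.176   0.036 ]
 amber [215, 309, 51, 46, 1839] [239.9 331.6] [ 0.4723 -0.2652  0.036 ]
 amber [39, 404, 35, 16, 343] [ 52.8 413.5] [ 0.4322 -0.0879  0.036 ]
 turn(.1rad) [ 0.   -0.    0.02]
 shift(40mm) [0.056 0.006 3.543]
```

View pics/w1.png

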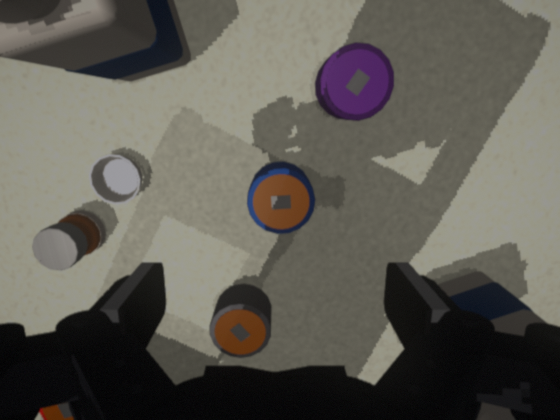

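Wrist view: the blue cup is centred at (281,201) between the open fingers, grey at (240,331), purple at (355,81), with jar and dish at left. Blue is at (0.570,-0.322), within 4 mm of the first estimate. I'll grasp it.

carry_out(plan=".02 .1 .5 0 0 0;0 0 .8 0 0 0;0 0 .8 0 0 0;0 0 .7 0 0 0;0 0 .5 0 0 0;0 0 .25 0 0 0;0 0 0 0 0 0;0 0 0 0 0 0")

```text
time_s: 3.12
eef_pos: [0.5708, -0.323, 0.0106]
eef_rot: [0.0, 0.993, -0.117, 0.001]
wrist_force: [0.3, -0.7, 0.2]
opening: 1.001
grasp_force: 0.0
```

carry_out(plan="0 0 0 0 0 0;0 0 0 0 0 0;0 0 0 0 0 0;0 0 0 0 0 0;0 0 0 0 0 0;0 0 0 0 0 0;0 0 0 0 0 0;0 0 0 0 0 0", claw=1)

```text
time_s: 3.78
eef_pos: [0.5714, -0.3234, 0.0115]
eef_rot: [0.001, 0.993, -0.117, 0.002]
wrist_force: [-1.2, 0.9, 6.7]
opening: 0.569
grasp_force: 62.6
```

carry_out(plan="0 0 -.2 0 0 0;0 0 -.4 0 0 0;0 0 -.6 0 0 0;0 0 -.6 0 0 0;0 0 -.6 0 0 0;0 0 -.6 0 0 0;0 0 -.3 0 0 0;0 0 0 0 0 0")

```text
time_s: 4.45
eef_pos: [0.5718, -0.3236, 0.1455]
eef_rot: [0.002, 0.993, -0.117, 0.003]
wrist_force: [-0.5, 0.2, 0.4]
opening: 0.564
grasp_force: 62.1
```

```bash
python3 - <<'E'
from h import *
o=ctrl.get_obs();print(o['eef_pos'],o['opening'],o['grasp_force'])
a=np.radians(76.44);P=np.array([.5198,.1446])+np.array([np.cos(a),np.sin(a)])*-.12
print(P);to(*P,.13,-13.56)
E
```

```text
[ 0.57184048 -0.32364844  0.14551002] 0.5640728700978859 62.08359718322754
[0.49166438 0.02794501]
 turn(.1rad) [ 0.03 -0.06  0.02]
 shift(40mm) [-4.009 -8.075  0.388]
```

carry_out(plan="-.4 -.81 .04 0 0 0;-.4 -.81 .04 0 0 0;-.4 -.81 .04 0 0 0;-.4 -.81 .04 0 0 0;-.4 -.81 .04 0 0 0;-.4 -.81 .04 0 0 0;-.4 -.81 .04 0 0 0;-.4 -.81 .04 0 0 0")

```text
time_s: 5.12
eef_pos: [0.5041, -0.0385, 0.1268]
eef_rot: [-0.0, 0.993, -0.118, -0.001]
wrist_force: [1.4, 0.2, -1.6]
opening: 0.564
grasp_force: 62.2
```

carry_out(plan="-.4 -.81 0 .03 -.06 .02;-.4 -.8 0 0 0 0;0 0 0 0 0 0;0 0 0 0 0 0;0 0 0 0 0 0;0 0 0 0 0 0;0 0 0 0 0 0;0 0 0 0 0 0")

```text
time_s: 5.78
eef_pos: [0.4902, 0.0286, 0.1285]
eef_rot: [-0.002, 0.993, -0.119, -0.003]
wrist_force: [-0.4, 0.4, -1.2]
opening: 0.565
grasp_force: 62.3
```

```bash
python3 - <<'E'
from h import *
o=ctrl.get_obs();print(o['eef_pos'],o['opening'],rot(o).as_euler("ZYX",degrees=True).round(2))
c=ctrl.camera("wrist");cv2.imwrite("pics/w2.png",c["pixels"][:,:,::-1]);np.savez("w2.npz",**c)
E
```

```text
[0.49015714 0.02859796 0.12848128] 0.565059080279846 [ -13.7     0.36 -179.84]
```

View pics/w2.png

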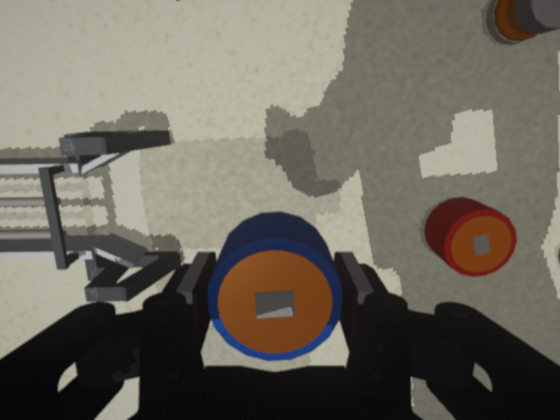

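Wrist view: the blue cup is held upright at (275,300). The rack is at left, its cheek feet at (171,137) and (180,260), its strap at (53,218). The red cup is at (480,240). I'll refine the rack with this picture.

```bash
cat > fit2.py <<'E'
from h import *
from scipy.optimize import least_squares
c=dict(np.load("w2.npz"));t=np.tan(np.radians(20))*.061-.035
L=[(-.035,-.052,0),(-.035,-.042,0),(-.035,.042,0),(-.035,.052,0),(t,-.052,.061),(t,-.042,.061),(t,.042,.061),(t,.052,.061),(.032,0,.051),(.02,.0275,.034),(.02,-.0275,.034)]
def W(x):
    C,n=np.cos(x[2]),np.sin(x[2]);return [[x[0]+C*p[0]-n*p[1],x[1]+n*p[0]+C*p[1],p[2]] for p in L]
print(proj(c,W([.5198,.1446,1.334])).round(0).tolist())
q=np.array([(171,131),(171,144),(181,252),(183,268),(106,134),(106,150),(126,285),(125,298)])
f=lambda x:((proj(c,W(x))[:8]-q)).ravel()
r=least_squares(f,[.52,.145,1.33],loss="soft_l1");print(r.x.round(4),np.degrees(r.x[2]),r.fun.reshape(-1,2).round(1).tolist())
print(proj(c,W(r.x)).round(0).tolist())
# longitudinal bars: direction via z~.044 plane
for u,v in((0,162),(60,165),(0,240),(60,247),(0,182),(40,182),(0,202),(42,204)):print((u,v),ray(c,u,v,.044).round(4))
E
python3 fit2.py
```

```text
[[159.0, 126.0], [160.0, 140.0], [169.0, 247.0], [170.0, 259.0], [86.0, 131.0], [89.0, 149.0], [107.0, 283.0], [109.0, 297.0], [34.0, 215.0], [74.0, 246.0], [62.0, 167.0]]
[0.5154 0.1354 1.3368] 76.59222404973175 [[1.4, -2.4], [2.5, -1.5], [0.8, -2.6], [-0.3, -7.0], [-2.0, 0.9], [0.2, 2.6], [-2.9, 0.6], [-0.1, 1.8]]
[[172.0, 129.0], [173.0, 143.0], [182.0, 249.0], [183.0, 261.0], [104.0, 135.0], [106.0, 153.0], [123.0, 286.0], [125.0, 300.0], [51.0, 218.0], [89.0, 249.0], [77.0, 170.0]]
(0, 162) [0.5634 0.1878 0.044 ]
(60, 165) [0.5528 0.1521 0.044 ]
(0, 240) [0.5156 0.2101 0.044 ]
(60, 247) [0.5016 0.1734 0.044 ]
(0, 182) [0.5517 0.1933 0.044 ]
(40, 182) [0.5457 0.1686 0.044 ]
(0, 202) [0.5396 0.1989 0.044 ]
(42, 204) [0.532  0.1732 0.044 ]
```

```bash
cat >> h.py <<'E'
RO=np.array([.5154,.1354]);RA=np.radians(76.6)
RX=np.array([np.cos(RA),np.sin(RA)]);RY=np.array([-RX[1],RX[0]])
def rk(x,y=0): return RO+x*RX+y*RY
def inr(p): d=np.array(p)[:2]-RO;return np.array([d@RX,d@RY]).round(4)
def st():
    o=ctrl.get_obs();print(o['time_s'],"tcp",np.round(o['eef_pos'],4),"rack",inr(o['eef_pos']),"eul",rot(o).as_euler("ZYX",degrees=True).round(2),"op",round(o['opening'],3),"gf",round(o['grasp_force'],1),"F",np.round(o['wrist_force'],1));return o
E
python3 - <<'E'
from h import *
o=st();c=dict(np.load("w2.npz"));p=ray(c,274,302,o['eef_pos'][2]-.0115+.036);print("cup",p,inr(p));topc(c,z=o['eef_pos'][2]-.0115+.036)
to(*rk(-.028,-.0015),.0125,-13.4)
E
```

```text
5.8333 tcp [0.4901 0.0287 0.1285] rack [-0.1096 -0.0002] eul [ -13.69    0.35 -179.83] op 0.561 gf 62.3 F [-0.5  0.3 -1.2]
cup [0.48899574 0.02960632 0.15304737] [-0.109   0.0012]
 amber [495, 0, 42, 41, 920] [509.  21.] [ 0.5622 -0.0593  0.153 ]
 amber [425, 198, 92, 79, 5267] [470.1 236.1] [ 0.4976 -0.0416  0.153 ]
 amber [218, 250, 114, 103, 8313] [274.5 300.7] [0.4895 0.0293 0.153 ]
 turn(.1rad) [-0.03  0.06 -0.05]
 shift(40mm) [ 0.034 -2.04   2.901]
```

carry_out(plan=".03 -.7 0 -.03 .06 -.05;0 -.8 0 0 0 0;0 -.54 0.2 0 0 0;0 0 .7 0 0 0;0 0 .8 0 0 0;0 0 .7 0 0 0;0 0 .4 0 0 0;0 0 .08 0 0 0")

```text
time_s: 6.5
eef_pos: [0.5084, 0.1086, 0.0113]
eef_rot: [-0.0, 0.993, -0.116, -0.002]
wrist_force: [-6.1, 0.6, 13.7]
opening: 0.565
grasp_force: 64.6
```

```bash
python3 - <<'E'
from h import *
st()
E
```

```text
6.5 tcp [0.5084 0.1086 0.0113] rack [-0.0277  0.0006] eul [-13.36   0.26 179.97] op 0.565 gf 64.6 F [-6.1  0.6 13.7]
```

carry_out(plan="0 0 -.02 0 0 0;0 0 0 0 0 0;0 0 0 0 0 0;0 0 0 0 0 0;0 0 -.3 0 0 0;0 0 -.5 0 0 0;0 0 -.7 0 0 0;0 0 0 0 0 0", claw=-0.4)

```text
time_s: 7.17
eef_pos: [0.514, 0.1088, 0.0805]
eef_rot: [-0.0, 0.993, -0.116, 0.005]
wrist_force: [0.8, -0.1, 0.3]
opening: 0.696
grasp_force: 0.0
```

carry_out(plan="0 .5 -.2 0 0 0;0 .6 0 0 0 0;0 .6 0 0 0 0;0 0 0 0 0 0;0 0 0 0 0 0;0 0 0 0 0 0;0 0 0 0 0 0;0 0 0 0 0 0", claw=1)

```text
time_s: 7.83
eef_pos: [0.4945, 0.0433, 0.0825]
eef_rot: [-0.0, 0.993, -0.115, 0.0]
wrist_force: [-0.7, 1.0, -0.3]
opening: 0.001
grasp_force: 0.0
```

```bash
python3 - <<'E'
from h import *
st()
c=ctrl.camera("wrist");topc(c);p=c["pixels"];cv2.imwrite("pics/w3.png",p[:,:,::-1])
E
```

```text
7.8333 tcp [0.4945 0.0433 0.0825] rack [-0.0944 -0.001 ] eul [-1.3250e+01 -1.0000e-02 -1.7999e+02] op 0.001 gf 0.0 F [-0.7  1.  -0.3]
 amber [117, 204, 73, 69, 3968] [153.1 238. ] [0.5075 0.1093 0.036 ]
 amber [474, 218, 86, 97, 6450] [522.3 264.1] [ 0.4452 -0.0872  0.036 ]
```

View pics/w3.png

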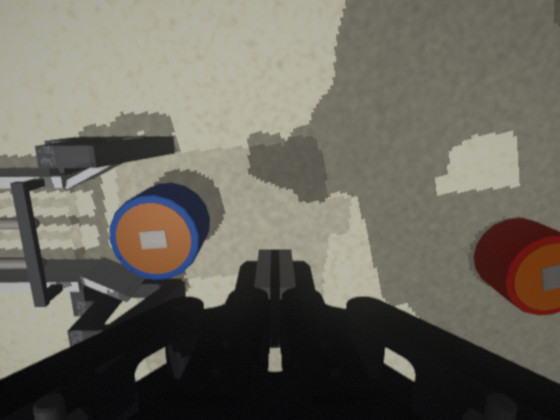

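Wrist view: the blue cup stands at (153,238) between the cheeks, on the midline within 2 mm. The gripper is shut behind it, and red is at right. Now I'll lower and push.

carry_out(plan="0 0 .6 0 0 0;0 0 .7 0 0 0;0 0 .45 0 0 0;0 -.3 0 0 0 0;0 -.3 0 0 0 0;0 -.25 0 0 0 0;0 -.25 0 0 0 0;0 -.25 0 0 0 0")

```text
time_s: 8.55
eef_pos: [0.5082, 0.0967, 0.0137]
eef_rot: [-0.0, 0.993, -0.115, 0.001]
wrist_force: [0.4, -0.7, 0.1]
opening: 0.002
grasp_force: 0.2
```

carry_out(plan="0 -.25 0 0 0 0;0 -.2 0 0 0 0;0 -.1 0 0 0 0;0 0 0 0 0 0;0 .4 0 0 0 0;0 .6 -.4 0 0 0;0 .6 -.8 0 0 0;0 .6 -.8 0 0 0", claw=1)

```text
time_s: 9.22
eef_pos: [0.4897, 0.0302, 0.0919]
eef_rot: [-0.0, 0.993, -0.116, -0.002]
wrist_force: [1.0, -1.2, 0.4]
opening: 0.001
grasp_force: 0.0
```

```bash
python3 - <<'E'
from h import *
st()
c=ctrl.camera("wrist");topc(c);S=ctrl.camera("scene");D=ctrl.camera("side")
cv2.imwrite("pics/c1.png",np.hstack([cv2.resize(c["pixels"],None,fx=.75,fy=.75),cv2.resize(D["pixels"][130:280,180:350],(357,315),interpolation=cv2.INTER_CUBIC)])[:,:,::-1])
to(.4735,-.2652,.15,-13.4);to(.4735,-.2652,.15)
E
```

```text
9.2167 tcp [0.4897 0.0302 0.0919] rack [-0.1083  0.0006] eul [-13.29   0.23 179.99] op 0.001 gf 0.0 F [ 1.  -1.2  0.4]
 amber [543, 0, 17, 28, 351] [552.3  10.6] [ 0.5677 -0.1281  0.036 ]
 amber [18, 197, 66, 67, 3356] [ 50.2 229.7] [0.5183 0.1559 0.036 ]
 amber [453, 212, 107, 93, 7421] [508.  257.9] [ 0.4402 -0.0982  0.036 ]
 turn(.1rad) [-0.   -0.06 -0.01]
 shift(40mm) [ 1.212  7.27  -1.371]
 shift(40mm) [ 1.231  7.268 -1.365]
```

View pics/c1.png

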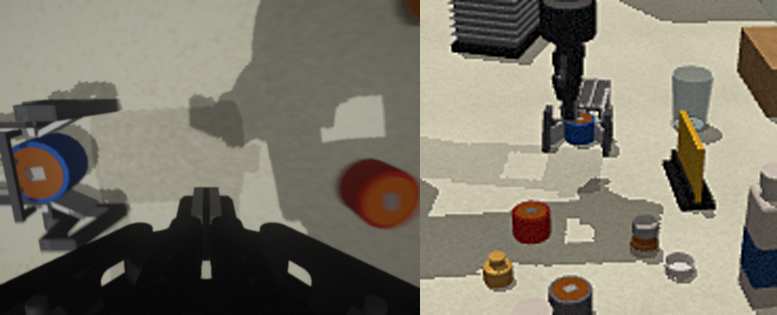

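The blue cup is in the lane at rack (0.021, 0.002), upright, seen at (40,173) left and (578,128) right. Next is the grey cup.

carry_out(plan=".15 .91 -.2 0 0 0;.15 .91 -.2 0 0 0;.15 .91 -.2 0 0 0;.15 .91 -.2 0 0 0;.15 .91 -.2 0 0 0;.15 .91 -.2 0 0 0;.15 .91 -.1 0 0 0;.15 .9 -.1 0 0 0", claw=-1)

```text
time_s: 10.03
eef_pos: [0.4707, -0.2641, 0.1475]
eef_rot: [-0.001, 0.993, -0.116, -0.001]
wrist_force: [0.0, 0.4, -0.3]
opening: 1.0
grasp_force: 0.0
```

carry_out(plan="0 0 0 0 0 0;0 0 0 0 0 0;0 0 0 0 0 0;0 0 0 0 0 0;0 0 0 0 0 0;0 0 0 0 0 0;0 0 0 0 0 0;0 0 0 0 0 0")

```text
time_s: 10.7
eef_pos: [0.4716, -0.2625, 0.1484]
eef_rot: [0.0, 0.993, -0.115, 0.0]
wrist_force: [1.0, -0.3, 0.1]
opening: 0.999
grasp_force: 0.0
```

```bash
python3 - <<'E'
from h import *
o=st();c=ctrl.camera("wrist");topc(c);cv2.imwrite("pics/w4.png",c["pixels"][:,:,::-1])
to(.473,-.265,.0115,-13.4)
E
```

```text
10.7 tcp [ 0.4716 -0.2625  0.1484] rack [-0.3972 -0.0496] eul [-1.325e+01 -1.000e-02 -1.800e+02] op 0.999 gf 0.0 F [ 1.  -0.3  0.1]
 amber [95, 71, 27, 48, 479] [111.5  96. ] [ 0.5691 -0.173   0.036 ]
 amber [251, 174, 57, 56, 2504] [278.9 201.2] [ 0.4728 -0.2656  0.036 ]
 amber [52, 251, 79, 67, 2961] [ 87.6 281.1] [ 0.4451 -0.1089  0.036 ]
 amber [198, 282, 43, 49, 1638] [218.9 305.6] [ 0.4018 -0.201   0.036 ]
 turn(.1rad) [ 0.   -0.    0.02]
 shift(40mm) [0.048 0.048 3.423]
```

carry_out(plan=".05 .06 .5 0 0 0;0 0 .8 0 0 0;0 0 .8 0 0 0;0 0 .7 0 0 0;0 0 .4 0 0 0;0 0 .2 0 0 0;0 0 0 0 0 0;0 0 0 0 0 0")

```text
time_s: 11.42
eef_pos: [0.4732, -0.2661, 0.0128]
eef_rot: [0.0, 0.993, -0.116, 0.0]
wrist_force: [0.3, -1.0, 0.3]
opening: 0.996
grasp_force: 0.0
```

carry_out(plan="0 0 0 0 0 0;0 0 0 0 0 0;0 0 0 0 0 0;0 0 0 0 0 0;0 0 0 0 0 0;0 0 0 0 0 0;0 0 0 0 0 0;0 0 0 0 0 0", claw=1)

```text
time_s: 12.08
eef_pos: [0.4739, -0.2668, 0.0141]
eef_rot: [0.001, 0.993, -0.116, 0.001]
wrist_force: [-0.7, 1.2, 5.7]
opening: 0.567
grasp_force: 61.5
```

carry_out(plan="0 0 -.2 0 0 0;0 0 -.4 0 0 0;0 0 -.6 0 0 0;0 0 -.6 0 0 0;0 0 -.6 0 0 0;0 0 -.5 0 0 0;0 0 0 0 0 0;0 0 0 0 0 0")

```text
time_s: 12.75
eef_pos: [0.4735, -0.2665, 0.13]
eef_rot: [0.001, 0.993, -0.116, 0.001]
wrist_force: [-0.7, -0.3, -2.1]
opening: 0.562
grasp_force: 62.0
```

```bash
python3 - <<'E'
from h import *
o=st();c=ctrl.camera("wrist");z=o['eef_pos'][2]+.0245;topc(c,z=z)
p=ray(c,275,301,z);print(inr(p)-inr(o['eef_pos']))
to(*rk(-.04,-.001),.12,-13.4)
E
```

```text
12.75 tcp [ 0.4735 -0.2665  0.13  ] rack [-0.4007 -0.0524] eul [-13.3   -0.18 179.9 ] op 0.562 gf 62.0 F [-0.7 -0.3 -2.1]
 amber [76, 73, 30, 52, 584] [94.4 99.6] [ 0.5532 -0.2271  0.1545]
 amber [201, 245, 131, 105, 9931] [270.2 299. ] [ 0.4736 -0.2643  0.1545]
 amber [33, 263, 87, 67, 3229] [ 74.8 292.6] [ 0.4923 -0.1969  0.1545]
[0.0005 0.0012]
 turn(.1rad) [ 0.   -0.    0.02]
 shift(40mm) [-1.26  -9.003  0.21 ]
```

carry_out(plan="-.14 -.94 0 0 0 0;-.14 -.94 0 0 0 0;-.14 -.94 0 0 0 0;-.14 -.94 0 0 0 0;-.14 -.94 0 0 0 0;-.14 -.94 0 0 0 0;-.14 -.94 0 0 0 0;-.14 -.94 0 0 0 0")

```text
time_s: 13.47
eef_pos: [0.4968, 0.0392, 0.1266]
eef_rot: [-0.0, 0.993, -0.116, -0.002]
wrist_force: [0.9, -0.4, -1.9]
opening: 0.562
grasp_force: 62.2
```

carry_out(plan="-.14 -.7 0 0 0 .02;0 -.28 0 0 0 0;0 0 0 0 0 0;0 0 0 0 0 0;0 0 0 0 0 0;0 0 0 0 0 0;0 0 0 0 0 0;0 0 0 0 0 0")

```text
time_s: 14.13
eef_pos: [0.5021, 0.0755, 0.1283]
eef_rot: [0.0, 0.993, -0.118, -0.0]
wrist_force: [-1.1, 0.3, -0.9]
opening: 0.565
grasp_force: 62.2
```

```bash
python3 - <<'E'
from h import *
o=st();to(*rk(-.06,-.001),.0145,-13.4)
E
```

```text
14.1333 tcp [0.5021 0.0755 0.1283] rack [-0.0613 -0.001 ] eul [-13.52   0.   180.  ] op 0.565 gf 62.2 F [-1.1  0.3 -0.9]
 turn(.1rad) [ 0.    0.   -0.02]
 shift(40mm) [ 1.000e-03 -3.400e-02  2.845e+00]
```

carry_out(plan="0 0 .6 0 0 0;0 0 .8 0 0 0;0 0 .8 0 0 0;0 0 .4 0 0 0;0 0 .2 0 0 0;0 0 .04 0 0 0;0 0 0 0 0 0;0 0 0 0 0 0")

```text
time_s: 14.8
eef_pos: [0.503, 0.0763, 0.0156]
eef_rot: [-0.0, 0.993, -0.117, 0.001]
wrist_force: [-0.1, 0.2, -0.8]
opening: 0.563
grasp_force: 64.5
```

carry_out(plan="0 0 0 0 0 0;0 0 0 0 0 0;0 0 0 0 0 0;0 0 0 0 0 0;0 0 -.3 0 0 0;0 0 -.5 0 0 0;0 0 -.7 0 0 0;0 0 -.2 0 0 0", claw=-0.4)

```text
time_s: 15.47
eef_pos: [0.5045, 0.0765, 0.0871]
eef_rot: [-0.0, 0.993, -0.117, 0.003]
wrist_force: [0.7, 0.1, 0.4]
opening: 0.701
grasp_force: 0.0
```

carry_out(plan="0 .5 0 0 0 0;0 .6 0 0 0 0;0 .55 0 0 0 0;0 0 0 0 0 0;0 0 0 0 0 0;0 0 0 0 0 0;0 0 0 0 0 0;0 0 0 0 0 0", claw=1)

```text
time_s: 16.13
eef_pos: [0.4868, 0.0131, 0.0828]
eef_rot: [-0.0, 0.993, -0.116, -0.0]
wrist_force: [0.6, -0.3, 0.2]
opening: -0.001
grasp_force: 0.0
```

```bash
python3 - <<'E'
from h import *
o=st();c=ctrl.camera("wrist");topc(c);print(inr(ray(c,275,301,.036)));to(*rk(-.125,0),.012,-13.4)
E
```

```text
16.1333 tcp [0.4868 0.0131 0.0828] rack [-0.1256 -0.0005] eul [ -13.36    0.   -179.99] op -0.001 gf 0.0 F [ 0.6 -0.3  0.2]
 amber [514, 0, 46, 30, 1180] [538.8  13. ] [ 0.5647 -0.1328  0.036 ]
 amber [118, 199, 75, 71, 4132] [155.  233.9] [0.5018 0.0774 0.036 ]
 amber [0, 203, 44, 69, 2435] [ 18.3 239.2] [0.5163 0.1515 0.036 ]
 amber [427, 217, 112, 97, 7818] [482.3 264.4] [ 0.442  -0.0956  0.036 ]
[-0.1253  0.0407]
 turn(.1rad) [-0.    0.    0.01]
 shift(40mm) [-0.013 -0.015  1.769]
```

carry_out(plan="0 0 .6 0 0 0;0 0 .7 0 0 0;0 0 .44 0 0 0;0 -.3 0 0 0 0;0 -.3 0 0 0 0;0 -.25 0 0 0 0;0 -.25 0 0 0 0;0 -.25 0 0 0 0")

```text
time_s: 16.85
eef_pos: [0.4996, 0.0659, 0.0133]
eef_rot: [0.0, 0.993, -0.117, 0.0]
wrist_force: [0.4, -1.3, 0.2]
opening: -0.003
grasp_force: 0.2
```

carry_out(plan="0 -.25 0 0 0 0;0 -.25 0 0 0 0;0 -.25 0 0 0 0;0 -.2 0 0 0 0;0 -.1 0 0 0 0;0 0 0 0 0 0;0 0 0 0 0 0;0 .4 0 0 0 0")

```text
time_s: 17.52
eef_pos: [0.5057, 0.0914, 0.0133]
eef_rot: [-0.0, 0.993, -0.116, 0.0]
wrist_force: [-0.3, -0.7, 0.5]
opening: 0.001
grasp_force: 0.0
```

carry_out(plan="0 .6 -.5 0 0 0;0 .6 -.8 0 0 0;0 .6 -.7 0 0 0;0 0 0 0 0 0;0 0 0 0 0 0;0 0 0 0 0 0;0 0 0 0 0 0;0 0 0 0 0 0")

```text
time_s: 18.18
eef_pos: [0.4875, 0.0209, 0.0918]
eef_rot: [-0.0, 0.993, -0.116, -0.001]
wrist_force: [-0.7, 0.2, -0.1]
opening: -0.003
grasp_force: 0.0
```

```bash
python3 - <<'E'
from h import *
o=st();c=ctrl.camera("wrist");topc(c);to(.441,-.0995,.14,-13.4)
cv2.imwrite("pics/w5.png",c["pixels"][:,:,::-1])
for n in("scene","side"):topc(ctrl.camera(n))
E
```

```text
18.1833 tcp [0.4875 0.0209 0.0918] rack [-0.1178  0.0006] eul [-1.338e+01  1.600e-01 -1.800e+02] op -0.003 gf 0.0 F [-0.7  0.2 -0.1]
 amber [519, 0, 41, 30, 1092] [540.9  13.3] [ 0.5654 -0.132   0.036 ]
 amber [13, 192, 73, 68, 3870] [ 49.3 225.8] [0.5187 0.1461 0.036 ]
 amber [433, 211, 109, 93, 7252] [487.  256.4] [ 0.4418 -0.0955  0.036 ]
 turn(.1rad) [-0.    0.03  0.01]
 shift(40mm) [-0.436  3.2   -1.203]
 amber [428, 195, 93, 84, 4129] [472.7 234.6] [0.8994 0.3123 0.036 ]
 amber [306, 215, 37, 37, 475] [323.4 233.3] [0.6589 0.0013 0.036 ]
 amber [242, 0, 138, 186, 12286] [305.5  70.8] [1.0967 2.1806 0.036 ]
 amber [303, 183, 13, 44, 425] [309.7 201.2] [0.6805 0.0406 0.036 ]
```

carry_out(plan="-.1 .8 -.4 0 0 0;-.1 .8 -.4 0 0 0;-.1 .8 -.4 0 0 0;-.14 .8 -.1 0 0 0;0 0 0 0 0 0;0 0 0 0 0 0;0 0 0 0 0 0;0 0 0 0 0 0", claw=-1)

```text
time_s: 19.0
eef_pos: [0.4416, -0.0992, 0.1445]
eef_rot: [-0.0, 0.993, -0.116, -0.001]
wrist_force: [-0.1, -0.3, 0.2]
opening: 1.002
grasp_force: 0.0
```

```bash
python3 - <<'E'
from h import *
o=st();c=ctrl.camera("wrist");topc(c,lo=(6,120,40));topc(c,lo=(8,120,40));to(.441,-.0995,.013,-13.4);cv2.imwrite("pics/w6.png",c["pixels"][:,:,::-1])
E
```

```text
19.0 tcp [ 0.4416 -0.0992  0.1445] rack [-0.2453  0.0174] eul [-1.3350e+01  7.0000e-02 -1.7996e+02] op 1.002 gf 0.0 F [-0.1 -0.3  0.2]
 amber [285, 0, 48, 19, 661] [308.5   7.3] [ 0.5602 -0.1485  0.036 ]
 amber [251, 173, 59, 69, 3147] [280.5 207.8] [ 0.4386 -0.1023  0.036 ]
 amber [383, 207, 51, 49, 1901] [408.2 231.3] [ 0.4    -0.1884  0.036 ]
 amber [285, 0, 48, 19, 661] [308.5   7.3] [ 0.5602 -0.1485  0.036 ]
 amber [253, 187, 57, 55, 2451] [281.1 213.7] [ 0.4343 -0.1017  0.036 ]
 amber [383, 207, 51, 49, 1901] [408.2 231.3] [ 0.4    -0.1884  0.036 ]
 turn(.1rad) [-0.01  0.01  0.01]
 shift(40mm) [-0.014  0.015  3.288]
```

carry_out(plan="-.16 .1 .4 0 0 0;0 0 .8 0 0 0;0 0 .8 0 0 0;0 0 .7 0 0 0;0 0 .4 0 0 0;0 0 .18 0 0 0;0 0 0 0 0 0;0 0 0 0 0 0")

```text
time_s: 19.72
eef_pos: [0.4349, -0.1022, 0.0141]
eef_rot: [-0.0, 0.993, -0.116, -0.0]
wrist_force: [-0.0, -1.4, 0.8]
opening: 1.001
grasp_force: 0.0
```

carry_out(plan="0 0 0 0 0 0;0 0 0 0 0 0;0 0 0 0 0 0;0 0 0 0 0 0;0 0 0 0 0 0;0 0 0 0 0 0;0 0 0 0 0 0;0 0 0 0 0 0", claw=1)

```text
time_s: 20.38
eef_pos: [0.4357, -0.1032, 0.0155]
eef_rot: [0.0, 0.993, -0.117, 0.001]
wrist_force: [-1.5, 1.6, 8.3]
opening: 0.559
grasp_force: 60.7
```

carry_out(plan="0 0 -.2 0 0 0;0 0 -.4 0 0 0;0 0 -.6 0 0 0;0 0 -.6 0 0 0;0 0 -.6 0 0 0;0 0 -.4 0 0 0;0 0 0 0 0 0;0 0 0 0 0 0")

```text
time_s: 21.05
eef_pos: [0.4352, -0.103, 0.1269]
eef_rot: [0.001, 0.993, -0.117, 0.001]
wrist_force: [-0.6, -0.6, -1.5]
opening: 0.561
grasp_force: 62.0
```

```bash
python3 - <<'E'
from h import *
o=st();c=ctrl.camera("wrist");z=o['eef_pos'][2]+.022;topc(c,lo=(8,120,40),z=z)
to(*rk(-.07,-.001),.0145,-13.4)
E
```

```text
21.05 tcp [ 0.4352 -0.103   0.1269] rack [-0.2505  0.0228] eul [-1.3420e+01 -1.6000e-01  1.7996e+02] op 0.561 gf 62.0 F [-0.6 -0.6 -1.5]
 amber [383, 207, 55, 52, 2170] [409.8 232.6] [ 0.4476 -0.154   0.1489]
 amber [219, 245, 112, 102, 8869] [274.7 295.5] [ 0.4349 -0.1024  0.1489]
 turn(.1rad) [ 0. -0. -0.]
 shift(40mm) [ 0.619 -4.506  2.78 ]
```

carry_out(plan=".12 -.9 0 0 0 0;.12 -.9 0 0 0 0;.12 -.9 0 0 0 0;.12 -.9 0 0 0 0;.12 -.7 0 0 0 0;0 -.2 0 0 0 0;0 0 0 0 0 0;0 0 .4 0 0 0")

```text
time_s: 21.77
eef_pos: [0.5008, 0.0667, 0.111]
eef_rot: [0.0, 0.993, -0.116, 0.001]
wrist_force: [0.6, -0.4, -1.9]
opening: 0.563
grasp_force: 62.4
```

carry_out(plan="0 0 .6 0 0 0;0 0 .8 0 0 0;0 0 .5 0 0 0;0 0 .3 0 0 0;0 0 .12 0 0 0;0 0 0 0 0 0;0 0 0 0 0 0;0 0 0 0 0 0")

```text
time_s: 22.43
eef_pos: [0.4993, 0.0658, 0.0169]
eef_rot: [0.0, 0.993, -0.117, -0.0]
wrist_force: [0.4, 0.2, -1.5]
opening: 0.561
grasp_force: 62.5
```

carry_out(plan="0 0 0 0 0 0;0 0 0 0 0 0;0 0 0 0 0 0;0 0 0 0 0 0;0 0 -.3 0 0 0;0 0 -.5 0 0 0;0 0 -.7 0 0 0;0 0 -.2 0 0 0", claw=-0.4)

```text
time_s: 23.1
eef_pos: [0.5021, 0.0668, 0.0895]
eef_rot: [-0.0, 0.993, -0.117, 0.003]
wrist_force: [0.4, -0.3, 1.4]
opening: 0.7
grasp_force: 0.0
```

carry_out(plan="0 .5 0 0 0 0;0 .6 0 0 0 0;0 .55 0 0 0 0;0 0 0 0 0 0;0 0 0 0 0 0;0 0 0 0 0 0;0 0 0 0 0 0;0 0 0 0 0 0", claw=1)

```text
time_s: 23.77
eef_pos: [0.4845, 0.0034, 0.0852]
eef_rot: [-0.0, 0.993, -0.116, 0.0]
wrist_force: [-1.5, -0.7, -1.1]
opening: 0.001
grasp_force: 0.0
```

```bash
python3 - <<'E'
from h import *
o=st();c=ctrl.camera("wrist");topc(c,lo=(8,120,40));to(*rk(-.135,0),.012,-13.4)
E
```

```text
23.7667 tcp [0.4845 0.0034 0.0852] rack [-0.1355 -0.0005] eul [ -13.36    0.   -179.99] op 0.001 gf 0.0 F [-1.5 -0.7 -1.1]
 amber [493, 0, 52, 31, 1001] [514.2  14.3] [ 0.5646 -0.1327  0.036 ]
 amber [0, 197, 49, 70, 2825] [ 20.7 233.5] [0.5163 0.1411 0.036 ]
 amber [122, 200, 74, 70, 4059] [158.4 234.5] [0.4981 0.067  0.036 ]
 turn(.1rad) [-0.    0.    0.01]
 shift(40mm) [-0.013 -0.015  1.829]
```

carry_out(plan="0 0 .6 0 0 0;0 0 .7 0 0 0;0 0 .5 0 0 0;0 -.35 0 0 0 0;0 -.35 0 0 0 0;0 -.25 0 0 0 0;0 -.25 0 0 0 0;0 -.25 0 0 0 0")

```text
time_s: 24.48
eef_pos: [0.4982, 0.06, 0.0133]
eef_rot: [0.0, 0.993, -0.116, 0.0]
wrist_force: [-1.2, -4.1, 0.6]
opening: 0.002
grasp_force: 1.6
```

carry_out(plan="0 -.25 0 0 0 0;0 -.25 0 0 0 0;0 -.25 0 0 0 0;0 -.25 0 0 0 0;0 -.2 0 0 0 0;0 -.1 0 0 0 0;0 0 0 0 0 0;0 0 0 0 0 0")

```text
time_s: 25.15
eef_pos: [0.51, 0.11, 0.0132]
eef_rot: [-0.0, 0.993, -0.117, 0.0]
wrist_force: [0.5, -0.9, -0.4]
opening: -0.0
grasp_force: 0.0
```

```bash
python3 - <<'E'
from h import *
o=st()
E
```

```text
25.15 tcp [0.51   0.11   0.0132] rack [-0.026  -0.0006] eul [-1.3390e+01 -1.0000e-02 -1.7999e+02] op -0.0 gf 0.0 F [ 0.5 -0.9 -0.4]
```

Now small steps until the force rises.

carry_out(plan="0 -.07 0 0 0 0;0 -.07 0 0 0 0;0 -.07 0 0 0 0;0 -.04 0 0 0 0;0 0 0 0 0 0;0 0 0 0 0 0;0 0 0 0 0 0;0 0 0 0 0 0")

```text
time_s: 25.82
eef_pos: [0.5123, 0.1195, 0.0132]
eef_rot: [-0.0, 0.993, -0.117, 0.0]
wrist_force: [-0.9, -0.1, 0.9]
opening: -0.005
grasp_force: 0.0
```

carry_out(plan="0 -.03 0 0 0 0;0 -.03 0 0 0 0;0 0 0 0 0 0;0 0 0 0 0 0;0 0 0 0 0 0;0 0 0 0 0 0;0 0 0 0 0 0;0 0 0 0 0 0")

```text
time_s: 26.48
eef_pos: [0.5128, 0.1217, 0.0132]
eef_rot: [-0.0, 0.993, -0.117, 0.0]
wrist_force: [-0.9, -1.6, 0.4]
opening: -0.001
grasp_force: 0.7
```

```bash
python3 - <<'E'
from h import *
o=st()
E
```

```text
26.4833 tcp [0.5128 0.1217 0.0132] rack [-0.0139 -0.0007] eul [ -13.42   -0.   -180.  ] op -0.001 gf 0.7 F [-0.9 -1.6  0.4]
```

carry_out(plan="0 -.03 0 0 0 0;0 -.03 0 0 0 0;0 0 0 0 0 0;0 0 0 0 0 0;0 0 0 0 0 0;0 0 0 0 0 0;0 0 0 0 0 0;0 0 0 0 0 0")

```text
time_s: 27.15
eef_pos: [0.5132, 0.1233, 0.0132]
eef_rot: [0.001, 0.993, -0.117, -0.0]
wrist_force: [-1.2, -5.9, 1.5]
opening: 0.003
grasp_force: 3.1
```

carry_out(plan="0 -.03 0 0 0 0;0 -.03 0 0 0 0;0 0 0 0 0 0;0 0 0 0 0 0;0 0 0 0 0 0;0 0 0 0 0 0;0 0 0 0 0 0;0 0 0 0 0 0")

```text
time_s: 27.82
eef_pos: [0.5133, 0.1237, 0.0132]
eef_rot: [0.002, 0.993, -0.116, -0.001]
wrist_force: [-4.6, -16.7, 5.8]
opening: -0.003
grasp_force: 8.4
```

The row is home: 17 N at the stop. I'll back off, rise and turn while moving to the plate.

carry_out(plan="0 .3 0 0 0 0;0 .6 0 0 0 0;0 .6 -.3 0 0 0;0 .4 -.8 0 0 0;0 0 -.9 0 0 0;0 0 -.9 0 0 0;0 0 -.8 0 0 0;0 0 -.6 0 0 0")

```text
time_s: 28.48
eef_pos: [0.4972, 0.0524, 0.1884]
eef_rot: [-0.0, 0.993, -0.117, 0.002]
wrist_force: [1.5, 0.0, 0.8]
opening: 0.001
grasp_force: 0.0
```

```bash
python3 - <<'E'
from h import *
o=st();print(np.round(o['q'],2));c=ctrl.camera("wrist");topc(c,lo=(8,120,40));cv2.imwrite("pics/w7.png",c["pixels"][:,:,::-1])
to(.663,-.003,.19,-90)
E
```

```text
28.4833 tcp [0.4972 0.0524 0.1884] rack [-0.0849 -0.0016] eul [ -13.43   -0.21 -179.93] op 0.001 gf 0.0 F [1.5 0.  0.8]
[-0.13  0.05  1.84  0.    1.25  1.67]
 amber [482, 0, 32, 59, 759] [494.9  35.3] [ 0.5755 -0.1343  0.036 ]
 amber [0, 170, 181, 54, 5971] [ 80.3 195.5] [0.5322 0.2103 0.036 ]
 amber [539, 217, 21, 39, 591] [550.7 235.3] [ 0.4059 -0.1677  0.036 ]
 turn(.1rad) [-0.09 -0.07 13.37]
 shift(40mm) [ 1.382 -4.08   0.068]
```

carry_out(plan="0 0 0 0 0 -1;0 0 0 0 0 -1;0 0 0 0 0 -1;0 0 0 0 0 -1;0 0 0 0 0 -1;0 0 0 0 0 -1;0 0 0 0 0 -1;0 0 0 0 0 -1", claw=-1)

```text
time_s: 29.2
eef_pos: [0.4962, 0.0527, 0.1848]
eef_rot: [-0.0, 0.96, 0.282, 0.0]
wrist_force: [0.2, -0.1, -0.5]
opening: 1.0
grasp_force: 0.0
```

carry_out(plan="0 0 0 0 0 -1;0 0 0 0 0 -1;0 0 0 0 0 -1;0 0 0 0 0 -1;0 0 0 0 0 -1;0 0 0 0 0 -1;0 0 0 0 0 -1;0 0 0 0 0 -1")

```text
time_s: 29.87
eef_pos: [0.4962, 0.0528, 0.1848]
eef_rot: [-0.0, 0.774, 0.633, 0.0]
wrist_force: [0.4, 0.4, -0.3]
opening: 1.0
grasp_force: 0.0
```

carry_out(plan="0 0 0 0 0 -1;0 0 0 0 0 -1;-.2 .8 0 0 0 -.05;-.3 .8 0 0 0 0;-.3 .8 0 0 0 0;-.3 .8 0 0 0 0;-.3 .8 0 0 0 0;0 0 0 0 0 0")

```text
time_s: 30.53
eef_pos: [0.6603, -0.0063, 0.1833]
eef_rot: [0.001, 0.708, 0.706, 0.001]
wrist_force: [-0.9, 0.1, -0.7]
opening: 1.002
grasp_force: 0.0
```

```bash
python3 - <<'E'
from h import *
o=st();print(np.round(o['q'],2));c=ctrl.camera("wrist");np.savez("w8.npz",**c);cv2.imwrite("pics/w8.png",c["pixels"][:,:,::-1])
m=cv2.inRange(cv2.cvtColor(c["pixels"],cv2.COLOR_RGB2HSV),(18,120,60),(32,255,255))
n,l,s,ce=cv2.connectedComponentsWithStats(m);
for i in range(1,n):
    if s[i,4]>200:
        b=cv2.boxPoints(cv2.minAreaRect(np.argwhere(l==i)[:,::-1].astype(np.float32)));print(s[i],b.round(0).tolist(),[ray(c,u,v,.093).round(4).tolist() for u,v in b])
to(.663,-.003,.19,90)
E
```

```text
30.5333 tcp [ 0.6603 -0.0063  0.1833] rack [-0.1042 -0.1738] eul [ 89.89   0.   179.91] op 1.002 gf 0.0 F [-0.9  0.1 -0.7]
[-0.19  0.41  1.42  0.    1.31 -0.19]
[ 267  112   20  177 2752] [[267.0, 112.0], [283.0, 112.0], [289.0, 288.0], [272.0, 288.0]] [[0.6559, 0.058, 0.093], [0.6662, 0.0582, 0.093], [0.6703, -0.0614, 0.093], [0.6586, -0.0618, 0.093]]
 turn(.1rad) [-0.01 -0.01 -0.01]
 shift(40mm) [ 0.048  0.127 -0.169]
```

View pics/w8.png

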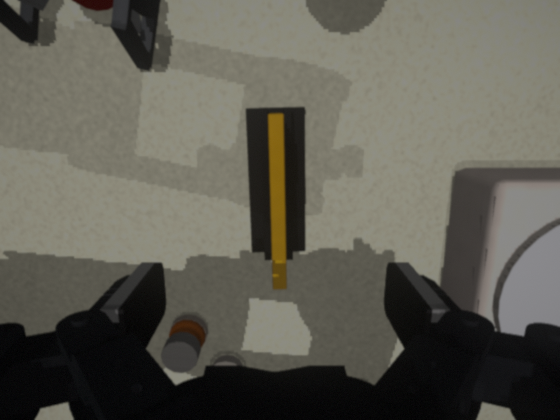

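Wrist view: the plate's top edge runs from (275,112) to (280,288), a measured 120 mm, centred at (0.663,-0.002) and turned about 1.5°. The stand is below it and the jar at (185,345). I'll grasp it 20 mm below the top.

carry_out(plan=".11 .06 .2 0 0 -.2;0 0 .6 0 0 0;0 0 .7 0 0 0;0 0 .7 0 0 0;0 0 .6 0 0 0;0 0 .3 0 0 0;0 0 .08 0 0 0;0 0 0 0 0 0")

```text
time_s: 31.25
eef_pos: [0.6577, 0.0014, 0.0574]
eef_rot: [-0.001, 0.7, 0.714, -0.0]
wrist_force: [0.9, 0.8, 0.6]
opening: 0.998
grasp_force: 0.0
```

carry_out(plan="0 0 0 0 0 0;0 0 0 0 0 0;0 0 0 0 0 0;0 0 0 0 0 0;0 0 0 0 0 0;0 0 0 0 0 0;0 0 0 0 0 0;0 0 0 0 0 0", claw=1)

```text
time_s: 31.92
eef_pos: [0.6602, 0.0006, 0.0588]
eef_rot: [0.001, 0.7, 0.714, 0.001]
wrist_force: [3.9, 0.8, -0.3]
opening: 0.109
grasp_force: 60.9
```

```bash
python3 - <<'E'
from h import *
o=st()
E
```

```text
31.9167 tcp [6.602e-01 6.000e-04 5.880e-02] rack [-0.0976 -0.1721] eul [9.1150e+01 2.0000e-02 1.7979e+02] op 0.109 gf 60.9 F [ 3.9  0.8 -0.3]
```

carry_out(plan="0 0 -.2 0 0 0;0 0 -.4 0 0 0;0 0 -.6 0 0 0;0 0 -.7 0 0 0;0 0 -.7 0 0 0;0 0 -.4 0 0 0;0 0 0 0 0 -1;0 0 0 0 0 -1")

```text
time_s: 32.58
eef_pos: [0.6588, 0.0006, 0.1794]
eef_rot: [0.001, 0.623, 0.782, 0.0]
wrist_force: [-0.1, -0.3, -2.2]
opening: 0.103
grasp_force: 61.0
```

carry_out(plan="0 0 0 0 0 -1;0 0 0 0 0 -1;0 0 0 0 0 -1;0 0 0 0 0 -1;0 0 0 0 0 -1;0 0 0 0 0 -1;0 0 0 0 0 -1;0 0 0 0 0 -1")

```text
time_s: 33.25
eef_pos: [0.6575, 0.0008, 0.177]
eef_rot: [-0.001, 0.27, 0.963, -0.0]
wrist_force: [-0.9, 0.5, -1.3]
opening: 0.106
grasp_force: 60.9
```

carry_out(plan="0 0 0 0 0 -1;0 0 0 0 0 -1;0 0 0 0 0 -1;0 0 0 0 0 -.2;0 0 0 0 0 0;0 0 0 0 0 0;0 0 0 0 0 0;0 0 0 0 0 0")

```text
time_s: 33.92
eef_pos: [0.6585, 0.0007, 0.1778]
eef_rot: [-0.0, 0.116, 0.993, -0.0]
wrist_force: [-0.4, 0.6, -0.7]
opening: 0.107
grasp_force: 60.9
```

```bash
cat >> h.py <<'E'
T=np.radians(20)
SX=np.r_[np.cos(T)*RX,-np.sin(T)];SY=np.r_[RY,0];SZ=np.r_[np.sin(T)*RX,np.cos(T)];SO=np.r_[rk(-.035),0]
def ins(p): d=np.array(p)-SO;return np.array([d@SX,d@SY,d@SZ]).round(4)
def plan(tgt,o=None):
    """turn still needed to the slope pose, and shift in present and in final tool axes"""
    o=o or ctrl.get_obs();R=rot(o);F=Ro.from_matrix(np.c_[SY,SX,-SZ]);d=np.array(tgt)-o['eef_pos']
    print(" slope tcp",ins(o['eef_pos'])," turn",((R.inv()*F).as_rotvec()/.1).round(2),"shift now",(R.inv().apply(d)/.04).round(3),"shift final",(F.inv().apply(d)/.04).round(3))
E
python3 - <<'E'
from h import *
o=st();c=ctrl.camera("wrist");
m=cv2.inRange(cv2.cvtColor(c["pixels"],cv2.COLOR_RGB2HSV),(18,120,60),(32,255,255))
n,l,s,ce=cv2.connectedComponentsWithStats(m);z=o['eef_pos'][2]+.0342
for i in range(1,n):
    if s[i,4]>200:
        b=cv2.boxPoints(cv2.minAreaRect(np.argwhere(l==i)[:,::-1].astype(np.float32)));print(s[i],b.round(0).tolist(),[rot(o).inv().apply(ray(c,u,v,z)-o['eef_pos']).round(4).tolist() for u,v in b])
cv2.imwrite("pics/w9.png",c["pixels"][:,:,::-1])
tg=SO-.005*SX+.0024*SY+.0508*SZ
plan(tg+np.r_[-.06*RX,.06])
E
```

```text
33.9167 tcp [0.6585 0.0007 0.1778] rack [-0.0979 -0.1704] eul [ 1.667e+02 -2.000e-02 -1.800e+02] op 0.107 gf 60.9 F [-0.4  0.6 -0.7]
[ 258  129   34  242 7273] [[258.0, 129.0], [291.0, 129.0], [291.0, 370.0], [258.0, 370.0]] [[0.0596, -0.0043, -0.0342], [0.0596, 0.0053, -0.0342], [-0.0228, 0.0063, -0.0342], [-0.0228, -0.0053, -0.0342]]
 slope tcp [-0.1199 -0.1705  0.1457]  turn [3.49 0.   0.02] shift now [4.321 0.397 1.712] shift final [4.322 0.95  1.475]
```

carry_out(plan=".85 .08 .1 0 0 0;.85 .08 .1 0 0 0;.85 .08 .3 0 0 0;.85 .08 .3 0 0 0;.85 .08 .3 .5 0 0;0 0 0 1 0 0;0 0 0 1 0 0;0 0 0 1 0 0")

```text
time_s: 34.63
eef_pos: [0.4969, 0.055, 0.1351]
eef_rot: [-0.019, 0.114, 0.978, -0.175]
wrist_force: [0.3, -0.5, -2.0]
opening: 0.107
grasp_force: 60.9
```

carry_out(plan="0 0 0 0 0 0;0 0 0 0 0 0;0 0 0 0 0 0;0 0 0 0 0 0;0 0 0 0 0 0;0 0 0 0 0 0;0 0 0 0 0 0;0 0 0 0 0 0")

```text
time_s: 35.3
eef_pos: [0.4969, 0.0547, 0.1341]
eef_rot: [-0.02, 0.114, 0.978, -0.173]
wrist_force: [-1.0, -0.0, -1.3]
opening: 0.106
grasp_force: 61.0
```

```bash
python3 - <<'E'
from h import *
o=st()
tg=SO-.005*SX+.0012*SY+.0508*SZ
plan(tg-.015*SX)
plan(tg)
E
```

```text
35.3 tcp [0.4969 0.0547 0.1341] rack [-0.0828 -0.0007] eul [ 1.6673e+02  1.0000e-02 -1.5997e+02] op 0.106 gf 61.0 F [-1.  -0.  -1.3]
 slope tcp [-0.0908 -0.0007  0.1097]  turn [-0.01  0.01  0.02] shift now [0.044 1.77  1.471] shift final [0.046 1.769 1.472]
 slope tcp [-0.0908 -0.0007  0.1097]  turn [-0.01  0.01  0.02] shift now [0.044 2.145 1.471] shift final [0.046 2.144 1.472]
```

carry_out(plan=".04 .5 .3 0 0 .02;0 .5 .3 0 0 0;0 .4 .3 0 0 0;0 .27 .25 0 0 0;0 .1 .2 0 0 0;0 0 0 0 0 0;0 0 0 0 0 0;0 0 0 0 0 0")

```text
time_s: 35.97
eef_pos: [0.5068, 0.1018, 0.0598]
eef_rot: [-0.019, 0.115, 0.978, -0.173]
wrist_force: [-0.2, -0.4, -1.6]
opening: 0.109
grasp_force: 60.7
```

```bash
python3 - <<'E'
from h import *
o=st()
tg=SO-.005*SX+.0012*SY+.0508*SZ
plan(tg)
D=ctrl.camera("side");S=ctrl.camera("scene");a=cv2.resize(D["pixels"][150:230,200:310],(400,291),interpolation=cv2.INTER_CUBIC)
b=cv2.resize(S["pixels"][130:230,280:410],(400,308),interpolation=cv2.INTER_CUBIC)[:291]
c=ctrl.camera("wrist")["pixels"];c=cv2.resize(c,(400,300))[:300]
z=np.zeros((9,400,3),np.uint8)
cv2.imwrite("pics/p1.png",np.vstack([np.hstack([np.vstack([a,z]),np.vstack([b,z])]),np.hstack([c,np.zeros_like(c)])])[:,:,::-1])
E
```

```text
35.9667 tcp [0.5068 0.1018 0.0598] rack [-0.0347  0.0005] eul [ 1.6665e+02  1.0000e-01 -1.5996e+02] op 0.109 gf 60.7 F [-0.2 -0.4 -1.6]
 slope tcp [-0.0201  0.0005  0.0563]  turn [-0.01  0.02  0.  ] shift now [0.017 0.378 0.137] shift final [0.017 0.378 0.137]
```

carry_out(plan="0 .1 0 0 0 0;0 .1 0 0 0 0;0 .08 0 0 0 0;0 0 .05 0 0 0;0 0 .05 0 0 0;0 0 0 0 0 0;0 0 0 0 0 0;0 0 0 0 0 0")

```text
time_s: 36.78
eef_pos: [0.5083, 0.111, 0.0513]
eef_rot: [-0.02, 0.114, 0.978, -0.173]
wrist_force: [0.4, 0.3, -1.5]
opening: 0.104
grasp_force: 60.9
```

carry_out(plan="0 .04 0 0 0 0;0 .03 0 0 0 0;0 0 0 0 0 0;0 0 0 0 0 0;0 0 0 0 0 0;0 0 0 0 0 0;0 0 0 0 0 0;0 0 0 0 0 0")

```text
time_s: 37.45
eef_pos: [0.509, 0.1128, 0.0508]
eef_rot: [-0.02, 0.114, 0.978, -0.174]
wrist_force: [-1.2, -4.5, 1.9]
opening: 0.11
grasp_force: 61.3
```

```bash
python3 - <<'E'
from h import *
o=st();print(ins(o['eef_pos']),np.dot(o['wrist_force'],np.c_[SX,SY,SZ]))
E
```

```text
37.45 tcp [0.509  0.1128 0.0508] rack [-0.0235  0.001 ] eul [ 1.6669e+02  3.0000e-02 -1.5984e+02] op 0.11 gf 61.3 F [-1.2 -4.5  1.9]
[-0.0065  0.001   0.0517] [-4.98939554  0.13477397  0.23581887]
```

The plate touches the cheeks with 5 N. Next I'll lower it to the bench.

carry_out(plan="0 .02 .02 0 0 0;0 0 .02 0 0 0;0 0 0 0 0 0;0 0 0 0 0 0;0 0 0 0 0 0;0 0 0 0 0 0;0 0 0 0 0 0;0 0 0 0 0 0")

```text
time_s: 38.12
eef_pos: [0.5091, 0.1125, 0.0494]
eef_rot: [-0.02, 0.114, 0.978, -0.174]
wrist_force: [-2.5, -6.8, 3.5]
opening: 0.11
grasp_force: 61.8
```

```bash
python3 - <<'E'
from h import *
o=st();print(ins(o['eef_pos']),np.dot(o['wrist_force'],np.c_[SX,SY,SZ]),o['torque'])
E
```

```text
38.1167 tcp [0.5091 0.1125 0.0494] rack [-0.0238  0.0008] eul [ 1.6670e+02  3.0000e-02 -1.5977e+02] op 0.11 gf 61.8 F [-2.5 -6.8  3.5]
[-0.0064  0.0008  0.0503] [-7.96380327  0.82209782  0.7883016 ] [-1.3407477   0.57715858  0.33716577]
```

carry_out(plan="0 0 .02 0 0 0;0 0 .02 0 0 0;0 0 0 0 0 0;0 0 0 0 0 0;0 0 0 0 0 0;0 0 0 0 0 0;0 0 0 0 0 0;0 0 0 0 0 0")

```text
time_s: 38.78
eef_pos: [0.5091, 0.1123, 0.0491]
eef_rot: [-0.02, 0.114, 0.978, -0.174]
wrist_force: [-6.5, -4.7, 13.9]
opening: 0.107
grasp_force: 63.2
```

```bash
python3 - <<'E'
from h import *
o=st();print(ins(o['eef_pos']),np.dot(o['wrist_force'],np.c_[SX,SY,SZ]),o['torque'])
D=ctrl.camera("side");S=ctrl.camera("scene");a=cv2.resize(D["pixels"][150:230,200:310],(400,291),interpolation=cv2.INTER_CUBIC)
b=cv2.resize(S["pixels"][130:230,280:410],(400,308),interpolation=cv2.INTER_CUBIC)[:291]
cv2.imwrite("pics/p2.png",np.hstack([a,b])[:,:,::-1])
E
```

```text
38.7833 tcp [0.5091 0.1123 0.0491] rack [-0.0239  0.0008] eul [ 1.6669e+02  5.0000e-02 -1.5978e+02] op 0.107 gf 63.2 F [-6.5 -4.7 13.9]
[-0.0064  0.0008  0.05  ] [-10.46121696   5.21656487  10.94749244] [-1.44316642  1.24300164  0.12846201]
```

It stands on the bench (11 N) and against the cheeks (10 N). I'll open a little and withdraw along the slope.

carry_out(plan="0 0 0 0 0 0;0 0 0 0 0 0;0 0 0 0 0 0;0 0 0 0 0 0;0 0 0 0 0 0;0 0 -.1 0 0 0;0 0 -.3 0 0 0;0 0 -.4 0 0 0", claw=0.5)

```text
time_s: 39.55
eef_pos: [0.5106, 0.124, 0.0771]
eef_rot: [-0.021, 0.114, 0.978, -0.173]
wrist_force: [0.1, 0.7, 0.4]
opening: 0.246
grasp_force: 0.0
```

carry_out(plan="0 0 -.5 0 0 0;0 0 -.7 0 0 0;0 0 -.7 0 0 0;0 0 -.7 0 0 0;0 0 -.7 0 0 0;0 0 0 0 0 0;0 0 0 0 0 0;0 0 0 0 0 0")

```text
time_s: 40.22
eef_pos: [0.5216, 0.1683, 0.2014]
eef_rot: [-0.02, 0.114, 0.978, -0.173]
wrist_force: [-0.3, 0.6, -0.4]
opening: 0.248
grasp_force: 0.0
```

```bash
python3 - <<'E'
from h import *
o=st();D=ctrl.camera("side");S=ctrl.camera("scene");W=ctrl.camera("wrist")
cs=[(-.01*0-.01,y,z) for y in(-.06,.06) for z in(0,.085)]+[(0,y,.085) for y in(-.06,.06)]
P=[SO+a*SX+b*SY+c*SZ for a,b,c in cs]
for n,c in(("side",D),("scene",S),("wrist",W)):
    m=cv2.inRange(cv2.cvtColor(c["pixels"],cv2.COLOR_RGB2HSV),(18,120,60),(32,255,255));k,l,s,ce=cv2.connectedComponentsWithStats(m)
    print(n,"expect",proj(c,P).round(0).tolist(),"yellow",[x[:5].tolist() for x in s[1:] if x[4]>60])
a=cv2.resize(D["pixels"][140:230,190:310],(400,300),interpolation=cv2.INTER_CUBIC)
b=cv2.resize(S["pixels"][130:230,280:410],(400,300),interpolation=cv2.INTER_CUBIC)
w=cv2.resize(W["pixels"],(400,300))
cv2.imwrite("pics/p3.png",np.vstack([np.hstack([a,b]),np.hstack([w,np.zeros_like(w)])])[:,:,::-1])
E
```

```text
40.2167 tcp [0.5216 0.1683 0.2014] rack [0.0334 0.0016] eul [ 1.6669e+02  4.0000e-02 -1.5996e+02] op 0.248 gf 0.0 F [-0.3  0.6 -0.4]
side expect [[271.0, 206.0], [272.0, 180.0], [234.0, 203.0], [235.0, 177.0], [273.0, 179.0], [236.0, 177.0]] yellow [[236, 177, 38, 29, 986], [210, 250, 14, 17, 124]]
scene expect [[322.0, 206.0], [333.0, 184.0], [305.0, 179.0], [314.0, 156.0], [336.0, 184.0], [317.0, 156.0]] yellow [[314, 158, 24, 46, 302], [204, 205, 12, 11, 75]]
wrist expect [[270.0, 239.0], [268.0, 275.0], [270.0, 118.0], [268.0, 121.0], [281.0, 275.0], [281.0, 121.0]] yellow [[6, 115, 43, 29, 899], [266, 123, 15, 155, 1950]]
```

View pics/p3.png

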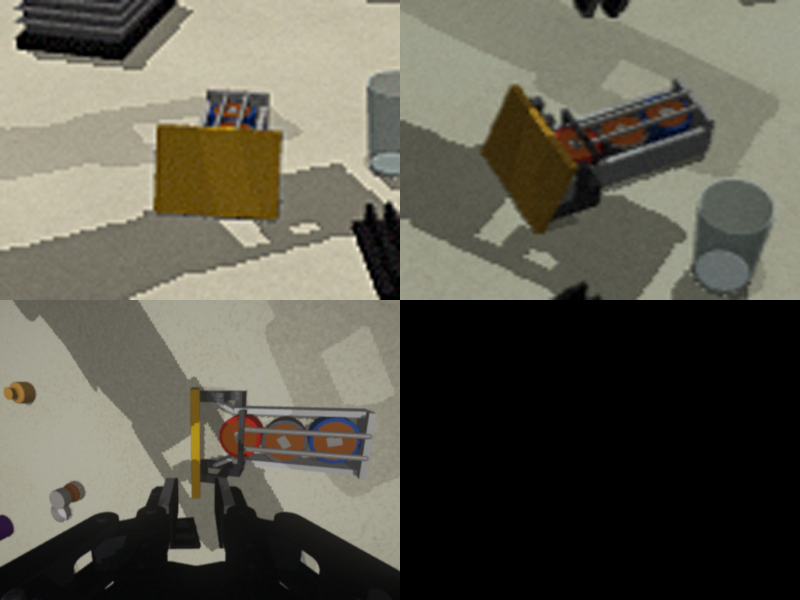

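```bash
python3 - <<'E'
from h import *
W=ctrl.camera("wrist");t=np.tan(T)*.061-.035
L={"plate top ends":[SO-.005*SX+s*.06*SY+.085*SZ for s in(1,-1)],"cheek top outer":[np.r_[rk(t+.004,s*.052),.061] for s in(1,-1)],"cheek back top outer":[np.r_[rk(t+.02,s*.052),.061] for s in(1,-1)],"strap ends":[np.r_[rk(.032,s*.0275),.051] for s in(1,-1)],
"cups":[np.r_[rk(x),.036] for x in(.027,.077,.127)],"wall end":[np.r_[rk(.152,s*.0275),.034] for s in(1,-1)]}
k=400/560
for n,P in L.items(): print(n,((proj(W,P)*k)+[0,300]).round(1).tolist())
h=cv2.cvtColor(W["pixels"],cv2.COLOR_RGB2HSV)
topc(W,lo=(8,120,40))
# gray profile down columns through cheek tops (dark) just behind plate
g=h[:,:,2]
for u in(300,320,335): print(u,[int(x) for x in g[110:270:3,u]])
m=cv2.inRange(h,(18,120,60),(32,255,255))[100:300,255:290];print("plate rows",[np.argwhere(m[:,j]).ravel()[[0,-1]].tolist() for j in range(13,25,3)])
E
```

```text
plate top ends [[196.1, 386.3], [196.0, 496.2]]
cheek top outer [[204.3, 393.5], [203.4, 483.2]]
cheek back top outer [[218.6, 393.8], [216.5, 485.0]]
strap ends [[242.6, 416.7], [240.3, 464.8]]
cups [[239.5, 438.3], [284.3, 441.7], [334.6, 445.6]]
wall end [[366.2, 420.5], [357.4, 472.7]]
 amber [0, 115, 49, 30, 1095] [ 25.1 129.4] [ 0.3944 -0.1724  0.036 ]
 amber [266, 123, 14, 52, 608] [272.9 146.5] [0.4725 0.1159 0.036 ]
 amber [311, 169, 189, 55, 6437] [405.5 195.7] [0.5319 0.2161 0.036 ]
 amber [268, 219, 13, 57, 507] [274.3 244.6] [0.5602 0.0965 0.036 ]
300 [171, 171, 171, 171, 164, 140, 63, 68, 69, 68, 64, 72, 95, 94, 91, 91, 90, 90, 90, 92, 92, 93, 92, 94, 94, 91, 128, 148, 156, 153, 158, 157, 154, 152, 152, 153, 153, 96, 49, 48, 73, 73, 79, 88, 81, 35, 43, 38, 35, 61, 69, 63, 62, 65]
320 [171, 171, 171, 172, 169, 161, 54, 46, 44, 44, 58, 72, 80, 110, 162, 139, 131, 171, 171, 137, 166, 129, 116, 115, 114, 116, 115, 115, 115, 114, 114, 114, 114, 113, 104, 100, 61, 89, 121, 54, 31, 29, 37, 37, 34, 47, 108, 109, 105, 90, 65, 57, 47, 48]
335 [168, 171, 172, 171, 172, 164, 72, 81, 80, 77, 77, 70, 69, 69, 141, 87, 76, 67, 75, 71, 72, 73, 69, 62, 62, 60, 59, 59, 59, 46, 41, 41, 40, 41, 41, 46, 46, 46, 46, 46, 45, 45, 42, 40, 38, 41, 97, 108, 110, 110, 111, 93, 26, 22]
plate rows [[24, 157], [23, 177], [23, 177], [24, 177]]
```

The plate leans on both cheeks, with its top edge at the expected height and about 4 mm off centre (12 mm allowed). The cups sit in order red, grey, blue from the front, at home. The gripper is clear, so I'll hand in.

```bash
python3 -c "
from bench import ctrl
print(ctrl.hand_in())"
```

```text
the job is handed in; nothing more can be done
None
```

The job is handed in, with no verdict returned: blue, grey and red are in the rack in that order from the back, pushed against the stop, and the yellow plate leans on both cheeks about 4 mm off centre (12 mm allowed) by my last wrist picture.

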